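# Load vial racks under the analyser's height bar

### The arm

A 6-joint arm with a two-finger parallel gripper is mounted at the origin on the work surface. World frame = base frame: x ahead of the robot, y to its left, z up, the work surface at z = 0. Lengths are in m, angles in rad, forces in N, time in s.
With the tool pointing down it reaches from about 0.35 to 0.775 m from the base axis. Payload 7.3 kg.
Tool frame: the origin (TCP) lies midway between the tips of the shut fingers; the grasp point (between the pads) lies grasp_offset behind it (grasp_offset is the distance from the TCP to the grasp point, in m); z points along the fingers, y is the line along which they close (so a half turn about z gives the same grasp; the last joint's range is limited). The gripper opens to 92 mm and grips with 3 to 60 N. Pads are 19 mm wide; open, the fingers measure 130 mm over their backs; the gripper's body (75 mm by 190 mm) begins 47 mm behind the grasp point.
Start: joints at [-1.286, 0.342, 1.524, -0, 1.275, -0.146], TCP at [0.219, -0.477, 0.227] pointing down, gripper open.
Joint ranges: [-2.53, 2.53], [-0.77, 2.02], [0.04, 2.7], [-1, 4.14], [0.28, 2.66], [-3.11, 3.11]. Speed limits (rad/s): [2.57, 2.57, 3.14, 3.14, 3.14, 3.14].

### API

Orientations are given as [roll, pitch, yaw] about the fixed x, y, z axes, in that order (R = Rz(yaw) Ry(pitch) Rx(roll)).
In Python, from cell import * gives the robot as it stands.
- The arm moves only by the tool step_arm, never from a script. Its argument "plan" is a list of rows, each a list of 5 numbers: the closure, from -1 (fully open) to 1 (shut), then the shift along the tool's x, y, z in m, then the turn about the tool's z in rad. In form: [[hand, x, y, z, twist], ...]. A call has 1 to 20 rows; each row is the pose to reach, as a shift and turn from the pose commanded when the call began, along the tool's axes at that moment; what a row does not reach only later rows make up. A row lasts 1/8 s, in which the tool goes at most 62.5 mm and 10.7 degrees, less where a joint would pass 70% of its speed; a pose out of reach is approached as far as the arm can. A call with a gripper value outside its range is refused whole. The fingers move at their own pace and stop on an object; "grip_force" is the grip in N (left out, the last holds). Time passes only in rows, so rows that repeat a pose let the fingers close. It gives the time, the measured TCP pose, the force, the opening and the grip force at its end, in the units of the state.
- observe(): the state, without advancing time (a new reading comes with each control period).
- read_camera(name): name is "side" or "top"; returns a dict with "img" (384x512x3 uint8, red, green, blue), "range_z" (384x512 float32, m along the optical axis (not along the pixel's ray), 0 where there is no reading), "fx", "fy", "cx", "cy" (pixels), "R" (3x3) and "t" (3): a world point X has camera coordinates R X + t. Camera axes: x right, y down, z forward; pixel columns grow to the right and rows downward; lengths in m; the calibration is good to about 2 mm. A picture is of the moment at which its call begins.
- hand_in(): hands the job in; it is judged then, once.
The state is a dict: "time": time; "qpos": joint angles; "qvel": joint speeds; "joint_efforts": joint torques, N m; "tool_pos": TCP position; "tool_rot": TCP orientation; "contact_force": force on the tool from outside, world axes, zero at the start; "torque": the same for the moment, N m; "opening": finger opening in m; "grip_force": force on a finger pad.
Only numpy, scipy, OpenCV 4.12 (cv2) and the standard library are available. Lean on these libraries where they do the work, as an engineer would, in place of code of your own. Each camera call takes 0.05 s, during which the arm holds its last target. There are 200 camera calls.

### The job

Flip the sampler's toggle to OFF, then try every vial rack from the blue mat in a free lane of the loader: set it down in front of the yellow height bar, vial end first, and push it from its tail under the bar until it is fully home against the stop inside. A rack with a vial standing too high catches on the bar: draw it back and put it upright in the red tray. When every rack is either fully home in a lane or in the tray, flip the toggle back to ON; do not disturb the bottle, the tip box or the beaker.

Things in the scene. Friction and masses are not known exactly. Their poses are not given: they have to be found in the camera images.
- loader: fixed rack loader, origin on the table under the middle of the height bar; x = push direction, y = left across, z up. Slide plate 4 mm thick, x -140 to +60 mm, y +-124. Four lanes along x, centred at y = -93, -31, +31, +93, each 38 mm wide between white guides 12 mm above the plate, from x = -37 (ends rounded) to the stop
- stop (a point): on the loader at x = +60 mm, y = 0, 4 mm up: the stop, the face of a white housing 45 mm high (x +60 to +135) that ends all four lanes. A fully home rack has its nose there, its origin at loader x = +30 and its tail end at -40, sticking out in front of the bar. A rack with the proud vial catches with its origin near loader x = -15, tail end near -85
- bridge: the fixed yellow height bar across all four lanes, same frame as the loader: 12 thick (x -6 to +6 mm), underside 55 mm and top 65 mm above the table (51 mm clear above the slide plate), on two dark posts at y = +-118
- mat: blue waiting mat, 280 (x) x 220 (y) x 3 mm, fixed; origin under its centre. The racks start on it, vial end pointing roughly to +x (away from the robot)
- tray: fixed red open tray, outside 166 (x) x 126 (y) x 18 mm high, walls and floor 4 mm; origin under its centre. For racks that catch
- isolator: fixed grey toggle housing, 100 (x) x 60 (y) x 36 mm high, origin under its centre; green dot on the +x end (ON side), red dot on the -x end (OFF side)
- toggle (a joint): the toggle: a 10 mm steel stem with a red 20 mm ball, hinged about the isolator's y axis at 42 mm above the table over the isolator's origin. 0 rad = ON (leaning 0.55 rad to the isolator's +x), 1.1 rad = OFF (leaning 0.55 rad to its -x). Over-centre: pushed past upright (0.55) it falls to the other side by itself and stays; takes under 2 N
- toggle_tip (a point): centre of the toggle's red ball, 70 mm from the hinge
- rack1: loose vial rack: grey block 100 long (x) x 30 wide x 22 mm high; three amber vials with black caps (14 mm across) at x = +18, +2, -14 mm in its frame; bare tail with blue patch from x = -35 to -70. Origin on the underside, 30 mm behind the nose, 70 mm ahead of the tail end; x points tail to nose, z up. 0.17 to 0.29 kg, balances near x = -15. May be absent
- rack2: same as rack1; may be absent. Seated caps reach 46 mm above the underside; in one of the four racks (not told which, perhaps an absent one) the middle vial stands proud, at 58 mm
- rack3: same as rack1; may be absent. Seated caps reach 46 mm above the underside; in one of the four racks (not told which, perhaps an absent one) the middle vial stands proud, at 58 mm
- rack4: same as rack1; may be absent. Seated caps reach 46 mm above the underside; in one of the four racks (not told which, perhaps an absent one) the middle vial stands proud, at 58 mm
- reagent: bystander: reagent bottle, 60 dia x 130 mm high, origin under its centre
- tipbox: bystander: green open tip box, 120 x 85 x 50 mm, origin under its centre
- beaker: bystander: clear beaker, 70 dia x 90 mm high, origin under its centre

How it is judged:
By the outcome, as a careful person would: the job done as asked, in the order asked, and still so for the second after the job is handed in, with the robot touching nothing.
Of rack1, rack2, rack3, rack4 only 3 to 4 are there at a start; the rules pass over those that are not, and their reading is None.
At some moment in a run one of rack1, rack2, rack3, rack4 may be knocked a few centimetres aside while the robot is not near it.
It also fails if it takes over 210 s, if anything falls off the work surface, if the arm or the gripper's body presses on something with over 40 N, if the wrist force passes 120 N, or if a joint passes its speed limit or range.

## Working session

There is one attempt and no reset: what is moved stays moved. The work goes in short steps, Python scripts to look and compute and a tool call to move; the robot and the scene stay as the last step left them, time stands still between calls to the robot, and variables do not carry over. Pictures are saved under pics/ and viewed, at most 14 in all, crops included, and the job is handed in when it is done.

Besides the shell and the picture viewer there is one more tool, called after "Emit:" as a command line: name --pt "numbers of a row" for each row, then --argument value for the rest. step_arm: Moves the arm, as the interface text tells. Its arguments: {"type":"object","properties":{"plan":{"type":"array","items":{"type":"array","items":{"type":"number"}}},"grip_force":{"type":"number"}},"required":["plan"]}

```bash
mkdir -p pics; ls; python3 - <<'E'
from cell import *
import cv2,numpy as np
s=observe()
print({k:np.round(v,3) for k,v in s.items()})
try: print(grasp_offset)
except Exception as e: print(e)
for n in("top","side"):
    c=read_camera(n); cv2.imwrite(f"pics/{n}0.png",cv2.resize(c["img"][:,:,::-1],(800,600)))
    R,t=c["R"],c["t"]; print(n,c["fx"],c["cx"],c["cy"],np.round(R,3).tolist(),np.round(-R.T@t,3))
E
```

```text
pics
{'time': np.float64(0.0), 'qpos': array([-1.286,  0.343,  1.525,  0.   ,  1.275, -0.146]), 'qvel': array([ 0.002,  0.001, -0.001, -0.   , -0.   , -0.   ]), 'joint_efforts': array([-3.0000e-03, -4.3125e+01, -2.4423e+01,  7.2000e-02,  5.6000e-02,
       -0.0000e+00]), 'tool_pos': array([ 0.219, -0.477,  0.226]), 'tool_rot': array([-3.14 , -0.   ,  0.431]), 'contact_force': array([-0.071, -0.459, -0.257]), 'torque': array([ 0.006,  0.002, -0.007]), 'grip_force': np.float64(0.0), 'opening': np.float64(0.092)}
0.0188
top 403.41892545351186 259.97030022619504 191.2477709262251 [[0.016, -1.0, -0.015], [-0.994, -0.014, -0.105], [0.105, 0.017, -0.994]] [0.444 0.015 1.423]
side 346.9261401483712 251.53535679059394 190.0993445246158 [[-0.726, -0.688, 0.015], [-0.385, 0.388, -0.838], [0.57, -0.614, -0.546]] [-0.133  0.767  0.767]
```

View pics/top0.png

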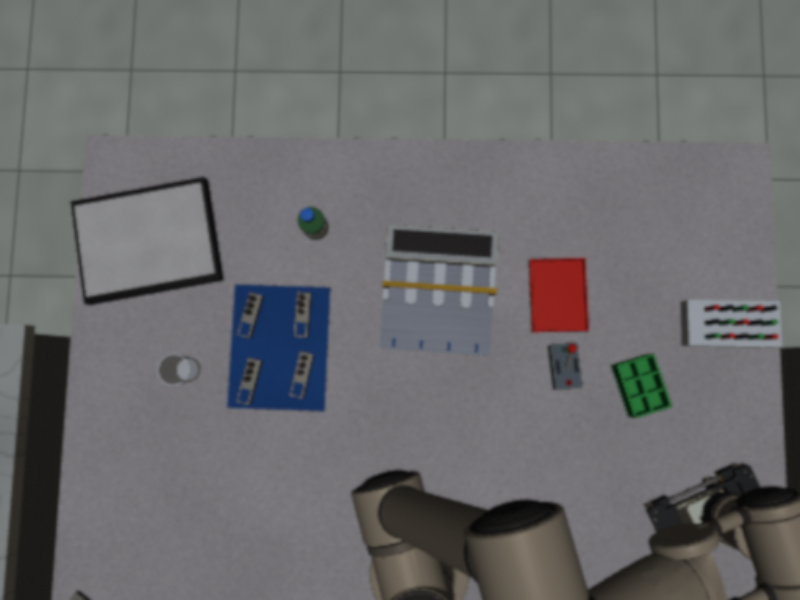

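View pics/side0.png

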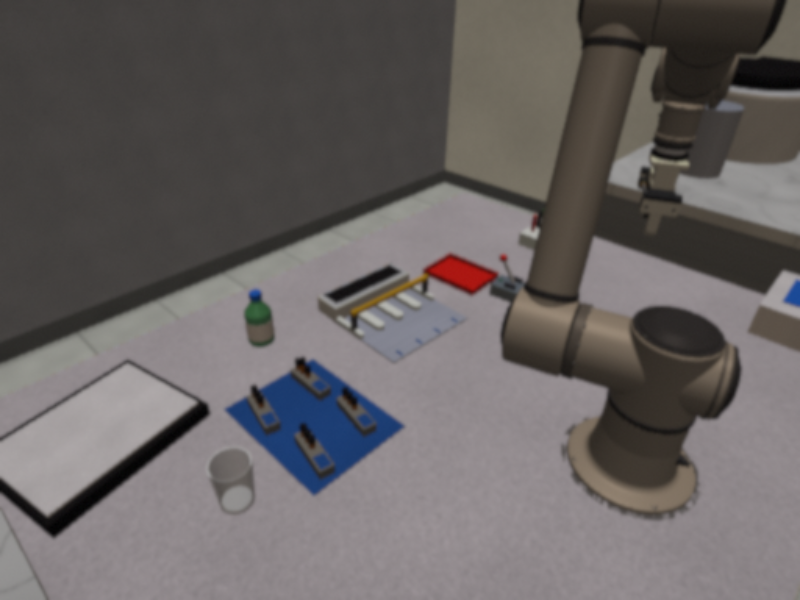

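The top view shows four racks on the blue mat at about (250,315), (302,315), (248,380) and (301,375). The loader bar is at (440,288), the tray at (558,295), and the toggle at (567,366) with its ball on the far side, so it reads ON. The side view agrees.

```bash
cat > h.py <<'E'
from cell import *
import cv2,numpy as np
def cloud(c):
    v,u=np.mgrid[0:384,0:512]; z=c["range_z"]
    P=np.stack([(u-c["cx"])/c["fx"]*z,(v-c["cy"])/c["fy"]*z,z],-1)
    return (P-c["t"])@c["R"]
def rays(c,uv,h):
    uv=np.atleast_2d(uv).astype(float)
    d=np.c_[(uv[:,0]-c["cx"])/c["fx"],(uv[:,1]-c["cy"])/c["fy"],np.ones(len(uv))]@c["R"]
    o=-c["R"].T@c["t"]; return (o+d*((h-o[2])/d[:,2])[:,None])[:,:2]
def rect(P): # centre, long side, short side, yaw of long side in (-90,90]
    (x,y),(w,h),a=cv2.minAreaRect((P*1000).astype(np.float32))
    if w<h: w,h,a=h,w,a+90
    a=(a+90)%180-90
    return np.round([x,y,w,h,a],1)
def big(m,n=1,amin=15):
    k,l,s,_=cv2.connectedComponentsWithStats(m.astype(np.uint8))
    i=[j for j in 1+np.argsort(-s[1:,4]) if s[j,4]>=amin][:n]
    return [np.argwhere(l==j)[:,::-1] for j in i]
def hsv(c): return cv2.cvtColor(c["img"],cv2.COLOR_RGB2HSV).astype(int)
def go(x,y,z,yaw=None,s=None):
    s=s or observe(); p=s["tool_pos"]; a=s["tool_rot"][2]; D=np.array([x,y,z])-p
    tw=0 if yaw is None else -((yaw-a+np.pi)%(2*np.pi)-np.pi)
    return np.round([np.cos(a)*D[0]+np.sin(a)*D[1],np.sin(a)*D[0]-np.cos(a)*D[1],-D[2],tw],4).tolist()
E
python3 - <<'E'
from h import *
c=read_camera("top"); H=hsv(c); h,s,v=H[...,0],H[...,1],H[...,2]; P=cloud(c)
np.set_printoptions(suppress=True)
red=((h<8)|(h>172))&(s>150)&(v>60)
for b in big(red,3): print("red",len(b),rect(rays(c,b,.018)),"z",np.percentile(P[b[:,1],b[:,0],2],[5,50,95]).round(3), b.mean(0).round(1))
yel=(h>12)&(h<30)&(s>130)&(v>80); b=big(yel)[0]; print("bar",len(b),rect(rays(c,b,.065)))
for ss in np.array_split(b[np.argsort(b[:,0])],6): print(rays(c,ss,.065).mean(0).round(4),P[ss[:,1],ss[:,0]].mean(0).round(4))
blu=(h>100)&(h<125)&(s>120)&(v>50); b=big(blu)[0]; M=rays(c,b,.003); print("mat",rect(M))
lo,hi=M.min(0),M.max(0)
inm=(P[...,0]>lo[0])&(P[...,0]<hi[0])&(P[...,1]>lo[1])&(P[...,1]<hi[1])
print("z mat",np.percentile(P[inm][:,2],[5,30,50,90,99]).round(4))
for b in big(inm&(P[...,2]>.015),5):
    Q=P[b[:,1],b[:,0]]; k=Q[:,2]<.032
    print("rack",len(b),k.sum(),rect(Q[k][:,:2]),"all",rect(Q[:,:2]),"zmax",np.sort(Q[:,2])[-6:].round(3))
# isolator region
I=(P[...,0]>.25)&(P[...,0]<.5)&(P[...,1]<-.15)&(P[...,1]>-.32)&(P[...,2]>.028)
for b in big(I,4):
    Q=P[b[:,1],b[:,0]]; k=Q[:,2]<.042; print("iso",len(b),rect(Q[:,:2]),rect(Q[k][:,:2]) if k.sum()>4 else "",Q[:,2].max().round(3),Q[np.argmax(Q[:,2])].round(3))
# loader housing (z .045)
I=(abs(P[...,1])<.2)&(P[...,2]>.035)&(P[...,2]<.052)&(P[...,0]>.55)&(P[...,0]<.85)
b=big(I)[0];Q=P[b[:,1],b[:,0]];print("housing",rect(Q[:,:2]))
cv2.imwrite("pics/c1.png",cv2.resize(c["img"][170:270,140:440,::-1],None,fx=2.6,fy=2.6,interpolation=cv2.INTER_CUBIC))
E
```

```text
red 1613 [ 607.4 -300.6  158.2  123.6    0.9] z [-0.001  0.004  0.015] [357.  188.5]
red 20 [ 488.9 -328.8   14.8   14.4  -44.9] z [0.104 0.11  0.182] [365.6 222.6]
bar 179 [615.7 -33.4 238.1   9.7  86.6]
[0.6207 0.0664] [0.6207 0.0664 0.0651]
[0.6183 0.0242] [0.6182 0.0241 0.0659]
[ 0.6158 -0.0196] [ 0.6158 -0.0196  0.0646]
[ 0.6139 -0.0621] [ 0.6139 -0.0621  0.0647]
[ 0.6117 -0.101 ] [ 0.6117 -0.101   0.0651]
[ 0.6096 -0.1367] [ 0.6098 -0.1369  0.0638]
mat [482.  324.6 274.  214.8  -1.1]
z mat [-0.0008  0.0029  0.0049  0.027   0.0513]
rack 271 215 [404.3 386.3  99.5  32.4 -13.5] all [404.3 386.3  99.5  32.4 -13.5] zmax [0.053 0.053 0.054 0.054 0.055 0.058]
rack 267 219 [420.1 269.9 100.   30.6 -12. ] all [420.1 269.9 100.   30.6 -12. ] zmax [0.053 0.053 0.054 0.054 0.055 0.057]
rack 264 211 [550.1 390.2  99.3  32.3 -13.9] all [550.1 390.2  99.3  32.3 -13.9] zmax [0.053 0.053 0.054 0.055 0.055 0.057]
rack 261 209 [554.  272.2  98.3  31.   -2. ] all [554.  272.2  98.3  31.   -2. ] zmax [0.061 0.062 0.064 0.064 0.065 0.065]
iso 373 [ 447.4 -298.7   98.9   41.3    2.9] [ 447.4 -298.7   98.9   41.3    2.9] 0.116 [ 0.484 -0.303  0.116]
iso 37 [ 262.4 -154.8   24.1    8.6    1.9]  0.732 [ 0.25  -0.151  0.732]
housing [711.6 -36.8 247.3  76.9  86.8]
```

View pics/c1.png

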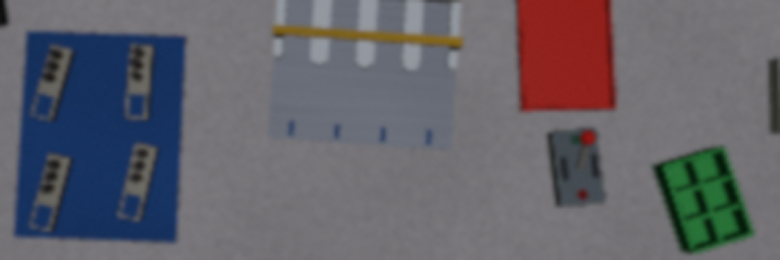

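Of the four racks, the one at (138,80) in the crop, world (554,272), has the tallest caps. I'll fix the isolator's y and the lane guides, then move.

```bash
python3 - <<'E'
from h import *
c=read_camera("top"); H=hsv(c); h,s,v=H[...,0],H[...,1],H[...,2]; P=cloud(c)
I=(P[...,0]>.25)&(P[...,0]<.51)&(P[...,1]<-.22)&(P[...,1]>-.38)&(P[...,2]>.026)&(P[...,2]<.043)
b=big(I)[0];print("iso",len(b),rect(P[b[:,1],b[:,0],:2]))
I=(P[...,0]>.45)&(P[...,0]<.51)&(P[...,1]<-.22)&(P[...,1]>-.38)&(P[...,2]>.095)&(P[...,2]<.125)
print("ball",P[I].mean(0).round(4),I.sum())
a=-.0555; o=np.array([.615,-.0324])
w=(v>145)&(s<40); W=rays(c,np.argwhere(w)[:,::-1],.016)-o
L=W@np.array([[np.cos(a),-np.sin(a)],[np.sin(a),np.cos(a)]])
for lo,hi in((-.034,-.01),(.012,.05)):
  k=(L[:,0]>lo)&(L[:,0]<hi)&(abs(L[:,1])<.13); y=L[k,1]
  for g in(-.109,-.062,0,.062,.109):
    m=abs(y-g)<.02; print(g,m.sum(),y[m].mean().round(4) if m.any() else "",(y[m].min().round(4),y[m].max().round(4)) if m.any() else "")
k=(abs(abs(L[:,1])-.0)<.012)&(L[:,0]<0)&(L[:,0]>-.06); print("guide front",L[k,0].min())
iy=-.304
print(go(.53,iy,.2,.05),go(.53,iy,.085,.05),go(.447,iy,.085,.05))
E
```

```text
iso 426 [ 448.7 -310.9   99.8   61.2    6.7]
ball [ 0.4856 -0.3063  0.1083] 30
-0.109 13 -0.1199 (np.float64(-0.1236), np.float64(-0.116))
-0.062 32 -0.0628 (np.float64(-0.0714), np.float64(-0.053))
0 34 -0.0012 (np.float64(-0.0114), np.float64(0.0094))
0.062 39 0.0607 (np.float64(0.0513), np.float64(0.07))
0.109 9 0.1173 (np.float64(0.1151), np.float64(0.1194))
-0.109 22 -0.1195 (np.float64(-0.1237), np.float64(-0.1161))
-0.062 52 -0.0628 (np.float64(-0.072), np.float64(-0.0532))
0 55 -0.0005 (np.float64(-0.0112), np.float64(0.0104))
0.062 57 0.0614 (np.float64(0.0513), np.float64(0.0726))
0.109 22 0.1176 (np.float64(0.1133), np.float64(0.1223))
guide front -0.031313850329535785
[0.3546, -0.0272, 0.0263, 0.3808] [0.3546, -0.0272, 0.1413, 0.3808] [0.2792, -0.0619, 0.1413, 0.3808]
```

```bash
python3 - <<'E'
from h import *
for p in [(.523,-.302,.2),(.523,-.302,.086),(.450,-.3108,.086)]: print(go(*p,.117))
E
```

```text
[0.3491, -0.032, 0.0263, 0.3138]
[0.3491, -0.032, 0.1403, 0.3138]
[0.279, -0.0545, 0.1403, 0.3138]
```

Emit:
step_arm --pt "1 0.06 -0.005 0.005 0.1" --pt "1 0.12 -0.011 0.01 0.2" --pt "1 0.18 -0.016 0.015 0.314" --pt "1 0.24 -0.022 0.02 0.314" --pt "1 0.3 -0.027 0.026 0.314" --pt "1 0.349 -0.032 0.026 0.314" --pt "1 0.349 -0.032 0.026 0.314" --pt "1 0.349 -0.032 0.08 0.314" --pt "1 0.349 -0.032 0.14 0.314" --pt "1 0.349 -0.032 0.14 0.314" --pt "1 0.331 -0.038 0.14 0.314" --pt "1 0.314 -0.043 0.14 0.314" --pt "1 0.296 -0.049 0.14 0.314" --pt "1 0.279 -0.0545 0.14 0.314" --pt "1 0.279 -0.0545 0.14 0.314" --pt "1 0.31 -0.045 0.13 0.314" --pt "1 0.31 -0.045 0.07 0.314" --pt "1 0.31 -0.045 0.02 0.314"

```text
time: 2.45
tool_pos: [0.4834, -0.307, 0.2102]
tool_rot: [3.139, -0.002, 0.117]
contact_force: [-0.2, 0.0, -0.2]
opening: 0.0007
grip_force: 0.0
```

```bash
cat >> h.py <<'E'
A=-.0555; O=np.array([.615,-.0331])
def L2w(x,y): return O+np.array([np.cos(A)*x-np.sin(A)*y,np.sin(A)*x+np.cos(A)*y])
def w2L(p): d=np.array(p)-O; return np.stack([np.cos(A)*d[...,0]+np.sin(A)*d[...,1],-np.sin(A)*d[...,0]+np.cos(A)*d[...,1]],-1)
def racks(c):
    P=cloud(c)
    inm=(P[...,0]>.34)&(P[...,0]<.64)&(P[...,1]>.2)&(P[...,1]<.45)&(P[...,2]>.015)&(P[...,2]<.1)
    for b in big(inm,5,60):
        Q=P[b[:,1],b[:,0]]; k=Q[:,2]<.032; print("rack",len(b),rect(Q[k][:,:2]),"zmax",np.sort(Q[:,2])[-3:].round(3))
def ball(c):
    P=cloud(c); H=hsv(c); red=((H[...,0]<8)|(H[...,0]>172))&(H[...,1]>150)
    I=(P[...,0]>.38)&(P[...,0]<.52)&(P[...,1]<-.24)&(P[...,1]>-.38)&(P[...,2]>.09)&(P[...,2]<.13)&red
    print("ball",P[I].mean(0).round(4) if I.any() else None,I.sum())
E
python3 - <<'E'
from h import *
c=read_camera("top"); racks(c); ball(c); c=read_camera("side"); ball(c)
r=(.4201,.2699,np.radians(-12)); 
print(observe()["tool_pos"])
for z in(.2,.008): print(go(r[0],r[1],z,r[2]))
E
```

```text
rack 271 [404.2 385.8  99.3  31.8 -13.5] zmax [0.055 0.055 0.056]
rack 266 [420.3 269.8  99.5  32.1 -11.5] zmax [0.053 0.054 0.055]
rack 262 [550.1 389.8  99.2  30.9 -15. ] zmax [0.055 0.056 0.056]
rack 255 [554.  273.2  98.7  31.7  -2.8] zmax [0.065 0.066 0.066]
ball None 0
ball None 0
[ 0.48546267 -0.30885797  0.21480212]
[0.0028, -0.5824, 0.0148, 0.3266]
[0.0028, -0.5824, 0.2068, 0.3266]
```

Emit:
step_arm --pt "-1 0 -0.06 0.01 0.1" --pt "-1 0 -0.12 0.01 0.2" --pt "-1 0 -0.18 0.01 0.327" --pt "-1 0 -0.24 0.01 0.327" --pt "-1 0 -0.3 0.01 0.327" --pt "-1 0 -0.36 0.01 0.327" --pt "-1 0 -0.42 0.01 0.327" --pt "-1 0.001 -0.48 0.01 0.327" --pt "-1 0.002 -0.54 0.01 0.327" --pt "-1 0.003 -0.582 0.04 0.327" --pt "-1 0.003 -0.582 0.09 0.327" --pt "-1 0.003 -0.582 0.09 0.327"

```text
time: 4.05
tool_pos: [0.4154, 0.2715, 0.1147]
tool_rot: [3.138, 0.005, -0.209]
contact_force: [-0.1, -0.1, 0.7]
opening: 0.0919
grip_force: 0.0
```

```bash
python3 - <<'E'
from h import *
c=read_camera("top"); ball(c); s=observe(); print(s["tool_pos"],s["tool_rot"],s["opening"])
print(go(.4202,.2699,.008,np.radians(-11.8)))
E
```

```text
ball [ 0.4141 -0.3146  0.1086] 22
[0.41708618 0.27173047 0.11683534] [ 3.14034332e+00  1.52813862e-03 -2.09988013e-01] 0.09186957573816276
[0.0034, 0.0011, 0.1088, -0.004]
```

The ball now reads at x 0.414, so the toggle is OFF. Next I grasp the first rack.

Emit:
step_arm --pt "-1 0.0035 0.001 0.05 0" --pt "-1 0.0035 0.001 0.09 0" --pt "-1 0.0035 0.001 0.108 0" --pt "-1 0.0035 0.001 0.108 0" --pt "0.6 0.0035 0.001 0.108 0" --pt "0.6 0.0035 0.001 0.108 0" --pt "0.6 0.0035 0.001 0.108 0" --pt "0.6 0.0035 0.001 0.108 0" --pt "0.6 0.0035 0.001 0.108 0" --pt "0.6 0.0035 0.001 0.108 0" --grip_force 35

```text
time: 5.35
tool_pos: [0.4205, 0.27, 0.0086]
tool_rot: [3.141, 0.0, -0.21]
contact_force: [-0.6, 0.6, 0.5]
opening: 0.0365
grip_force: 0.0
```

Emit:
step_arm --pt "0.6 0 0 0 0" --pt "0.6 0 0 0 0" --pt "0.6 0 0 -0.04 0" --pt "0.6 0 0 -0.09 0" --pt "0.6 0 0 -0.09 0"

```text
time: 5.98
tool_pos: [0.4226, 0.2711, 0.1018]
tool_rot: [-3.137, -0.006, -0.21]
contact_force: [-0.1, -0.0, -3.1]
opening: 0.0296
grip_force: 35.0
```

```bash
cat >> h.py <<'E'
def lane(y,zs=(.1,.011),x=-.065):
    w=L2w(x,y)
    for z in zs: print(go(*w,z,A))
E
python3 - <<'E'
from h import *
s=observe(); print(s["tool_pos"],s["opening"],s["grip_force"],s["contact_force"]); lane(.093)
E
```

```text
[0.42264481 0.27107798 0.10177967] 0.02962188876528107 34.99878466129303 [-0.10177747 -0.04577658 -3.05385105]
[0.173, 0.1755, 0.0018, -0.1547]
[0.173, 0.1755, 0.0908, -0.1547]
```

Emit:
step_arm --pt "0.6 0.035 0.035 0 -0.05" --pt "0.6 0.07 0.07 0 -0.1" --pt "0.6 0.105 0.105 0 -0.155" --pt "0.6 0.14 0.14 0 -0.155" --pt "0.6 0.173 0.1755 0 -0.155" --pt "0.6 0.173 0.1755 0.03 -0.155" --pt "0.6 0.173 0.1755 0.06 -0.155" --pt "0.6 0.173 0.1755 0.06 -0.155" --pt "0.6 0.173 0.1755 0.06 -0.155"

```text
time: 7.1
tool_pos: [0.5532, 0.0624, 0.0388]
tool_rot: [3.142, 0.0, -0.055]
contact_force: [-0.2, 0.4, -3.3]
opening: 0.0298
grip_force: 35.0
```

```bash
python3 - <<'E'
from h import *
s=observe(); print(s["tool_pos"],s["tool_rot"],s["opening"]); lane(.093,(.011,))
E
```

```text
[0.55322688 0.06238439 0.03879107] [ 3.14155342e+00  7.43982423e-05 -5.49375942e-02] 0.029832083827960695
[0.002, -0.0011, 0.0278, 0.0006]
```

Emit:
step_arm --pt "0.6 0.002 -0.001 0.014 0" --pt "0.6 0.002 -0.001 0.026 0" --pt "0.6 0.002 -0.001 0.028 0" --pt "0.6 0.002 -0.001 0.028 0" --pt "0.04 0.002 -0.001 0.028 0" --pt "0.04 0.002 -0.001 0.028 0" --pt "0.04 0.002 -0.001 0.028 0" --pt "0.04 0.002 -0.001 -0.015 0" --pt "0.04 0.002 -0.001 -0.05 0" --pt "1 -0.03 -0.001 -0.05 0" --pt "1 -0.073 -0.001 -0.05 0" --pt "1 -0.073 -0.001 -0.05 0" --pt "1 -0.073 -0.001 -0.01 0" --pt "1 -0.073 -0.001 0.026 0" --pt "1 -0.073 -0.001 0.026 0"

```text
time: 8.98
tool_pos: [0.4794, 0.0672, 0.011]
tool_rot: [3.141, 0.004, -0.055]
contact_force: [-0.0, 0.1, 0.5]
opening: 0.0005
grip_force: 0.0
```

```bash
cat >> h.py <<'E'
def tail(c,y):
    P=cloud(c); Q=P[(P[...,2]>.018)&(P[...,2]<.034)&(P[...,0]<.7)]; L=w2L(Q[:,:2]); k=(abs(L[:,1]-y)<.024)&(L[:,0]>-.2)&(L[:,0]<.0)
    print("tail",L[k].min(0).round(4),L[k].max(0).round(4),k.sum())
E
python3 - <<'E'
from h import *
s=observe(); print(s["tool_pos"],w2L(s["tool_pos"][:2]),s["contact_force"])
for n in("top","side"):
    c=read_camera(n); tail(c,.093); cv2.imwrite(f"pics/p1{n}.png",cv2.resize(c["img"][150:290,200:400,::-1],None,fx=3,fy=3))
E
```

```text
[0.4793801  0.06716299 0.01100697] [-0.14097282  0.09258557] [-0.02885888  0.10948229  0.4724126 ]
tail [-0.0782  0.0697] [-0.005   0.1158] 120
tail [-0.1512  0.078 ] [-0.0026  0.1162] 48
```

View pics/p1side.png

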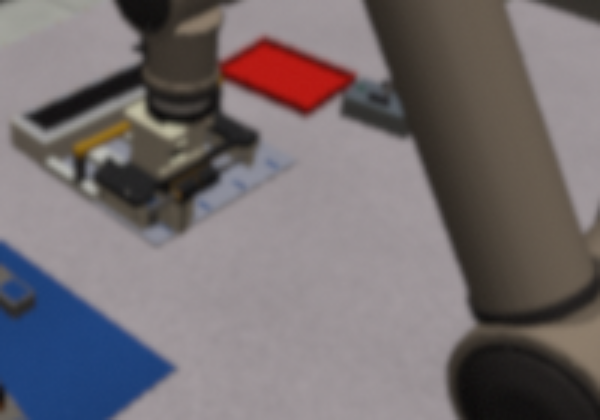

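The gripper hides the rack in this view, so I'll push and watch the force.

Emit:
step_arm --pt "1 0.01 0 0 0" --pt "1 0.02 0 0 0" --pt "1 0.03 0 0 0" --pt "1 0.04 0 0 0" --pt "1 0.05 0 0 0" --pt "1 0.06 0 0 0" --pt "1 0.068 0 0 0" --pt "1 0.076 0 0 0" --pt "1 0.083 0 0 0" --pt "1 0.088 0 0 0" --pt "1 0.088 0 0 0"

```text
time: 10.45
tool_pos: [0.5688, 0.0623, 0.0127]
tool_rot: [3.142, -0.001, -0.055]
contact_force: [0.0, -0.3, -0.6]
opening: -0.0
grip_force: 0.0
```

```bash
python3 - <<'E'
from h import *
s=observe(); print(w2L(s["tool_pos"][:2]),s["contact_force"])
E
```

```text
[-0.05145973  0.09272008] [ 0.00575396 -0.30126644 -0.59963007]
```

Emit:
step_arm --pt "1 0.002 0 0 0" --pt "1 0.003 0 0 0" --pt "1 0.003 0 0 0"

```text
time: 10.82
tool_pos: [0.571, 0.0622, 0.0127]
tool_rot: [3.142, 0.0, -0.055]
contact_force: [-2.3, 0.7, 0.5]
opening: 0.0001
grip_force: 0.6
```

Emit:
step_arm --pt "1 0.002 0 0 0" --pt "1 0.003 0 0 0" --pt "1 0.003 0 0 0"

```text
time: 11.2
tool_pos: [0.5718, 0.0622, 0.0125]
tool_rot: [3.141, 0.005, -0.055]
contact_force: [-7.8, 1.0, 6.5]
opening: 0.0004
grip_force: 4.2
```

Emit:
step_arm --pt "1 -0.01 0 0 0" --pt "1 -0.04 0 0 0" --pt "-1 -0.07 0 -0.04 0" --pt "-1 -0.1 0.03 -0.1 0" --pt "-1 -0.13 0.09 -0.1 0" --pt "-1 -0.15 0.15 -0.1 0" --pt "-1 -0.15 0.2 -0.1 0" --pt "-1 -0.15 0.2 -0.1 0"

```text
time: 12.2
tool_pos: [0.4133, -0.1333, 0.1132]
tool_rot: [3.14, -0.003, -0.062]
contact_force: [-0.0, 1.3, -0.3]
opening: 0.0553
grip_force: 0.0
```

```bash
python3 - <<'E'
from h import *
s=observe(); print(s["tool_pos"])
c=read_camera("top"); racks(c); tail(c,.093); cv2.imwrite("pics/q1.png",cv2.resize(c["img"][140:290,140:380,::-1],None,fx=3,fy=3))
c=read_camera("side"); tail(c,.093)
print(go(.4042,.3858,.1,np.radians(-13.5)))
print(go(.4042,.3858,.0085,np.radians(-13.5)))
E
```

```text
[ 0.41330803 -0.13329456  0.11323822]
rack 269 [404.3 385.8  99.3  31.7 -12.8] zmax [0.055 0.056 0.057]
rack 262 [550.1 390.   99.2  32.1 -14.1] zmax [0.054 0.054 0.058]
rack 256 [554.1 272.5  98.7  30.8  -1.8] zmax [0.063 0.063 0.068]
tail [-0.0394  0.0692] [-0.0025  0.1158] 99
tail [-0.0397  0.0802] [-0.0009  0.116 ] 72
[-0.0386, -0.5141, 0.0128, 0.1781]
[-0.0386, -0.5141, 0.1043, 0.1781]
```

View pics/q1.png

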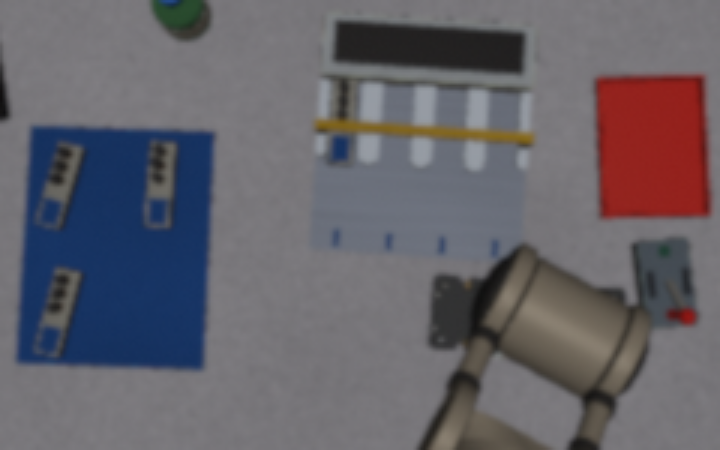

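Rack 1's tail end is at loader x −40, so it is home in lane +93 (340,120 in the crop). The next rack is close to the beaker, so I'll check that clearance.

```bash
python3 - <<'E'
from h import *
for n in("top","side"):
    c=read_camera(n); P=cloud(c)
    for lo,hi in((.01,.04),(.04,.08),(.08,.1)):
        k=(P[...,0]>.3)&(P[...,0]<.6)&(P[...,1]>.44)&(P[...,1]<.65)&(P[...,2]>lo)&(P[...,2]<hi)
        Q=P[k]; print(n,lo,k.sum(),(Q.min(0).round(3),Q.max(0).round(3)) if k.any() else "")
    u=(100,210,135,255) if n=="top" else (120,280,175,335)
    g=c["img"][u[1]:u[3],u[0]:u[2],::-1]; cv2.imwrite(f"pics/b{n}.png",cv2.resize(g,(440,440)))
a=cv2.imread("pics/btop.png");b=cv2.imread("pics/bside.png");cv2.imwrite("pics/bb.png",np.hstack([a[:,:390],b[:,:400]]))
E
```

```text
top 0.01 138 (array([0.352, 0.458, 0.01 ]), array([0.6  , 0.647, 0.04 ]))
top 0.04 160 (array([0.399, 0.496, 0.04 ]), array([0.459, 0.561, 0.08 ]))
top 0.08 117 (array([0.396, 0.493, 0.08 ]), array([0.462, 0.563, 0.098]))
side 0.01 293 (array([0.398, 0.501, 0.01 ]), array([0.6 , 0.65, 0.04]))
side 0.04 547 (array([0.396, 0.497, 0.04 ]), array([0.462, 0.56 , 0.08 ]))
side 0.08 240 (array([0.395, 0.494, 0.08 ]), array([0.466, 0.562, 0.092]))
```

View pics/bb.png

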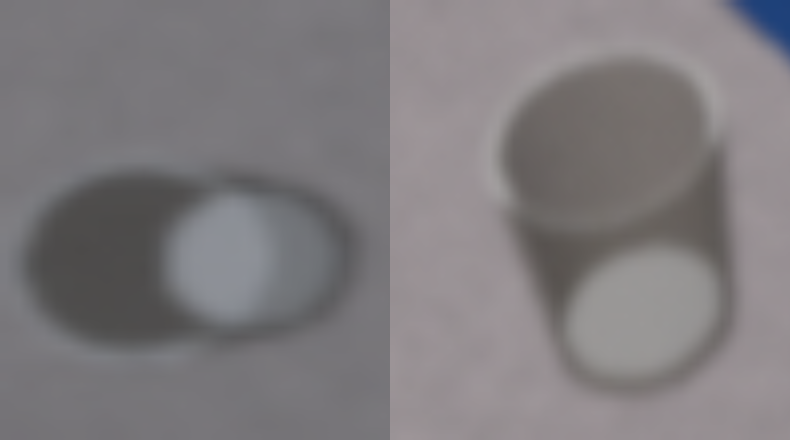

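The beaker's edge is at y≈0.494, which leaves about 15 mm to the gripper body. I'll come straight down from above.

Emit:
step_arm --pt "-1 -0.004 -0.06 0 0.06" --pt "-1 -0.008 -0.12 0 0.12" --pt "-1 -0.013 -0.18 0 0.175" --pt "-1 -0.017 -0.24 0 0.175" --pt "-1 -0.022 -0.3 0 0.175" --pt "-1 -0.027 -0.36 0 0.175" --pt "-1 -0.032 -0.42 0 0.175" --pt "-1 -0.036 -0.48 0 0.175" --pt "-1 -0.0386 -0.514 0 0.175" --pt "-1 -0.0386 -0.514 0 0.175" --pt "-1 -0.0386 -0.514 0 0.175"

```text
time: 13.78
tool_pos: [0.4018, 0.3863, 0.1123]
tool_rot: [3.14, 0.001, -0.228]
contact_force: [1.1, -0.4, -0.5]
opening: 0.0915
grip_force: 0.0
```

```bash
python3 - <<'E'
from h import *
print(observe()["tool_pos"]);print(go(.4042,.3858,.0085,np.radians(-13.3)))
E
```

```text
[0.40175758 0.38626191 0.11228888]
[0.0025, -0.0001, 0.1038, 0.0042]
```

Emit:
step_arm --pt "-1 0.0025 0 0.05 0" --pt "-1 0.0025 0 0.09 0" --pt "-1 0.0025 0 0.103 0" --pt "-1 0.0025 0 0.103 0" --pt "0.6 0.0025 0 0.103 0" --pt "0.6 0.0025 0 0.103 0" --pt "0.6 0.0025 0 0.103 0" --pt "0.6 0.0025 0 0.103 0" --pt "0.6 0.0025 0 0.103 0" --pt "0.6 0.0025 0 0.103 0" --pt "0.6 0.0025 0 0.103 0" --pt "0.6 0.0025 0 0.103 0" --pt "0.6 0.0025 0 0.05 0" --pt "0.6 0.0025 0 0.01 0" --pt "0.6 0.0025 0 0.01 0"

```text
time: 15.65
tool_pos: [0.4072, 0.3867, 0.1057]
tool_rot: [-3.137, -0.004, -0.23]
contact_force: [-0.3, 0.1, -3.1]
opening: 0.0297
grip_force: 35.0
```

```bash
python3 - <<'E'
from h import *
s=observe(); print(s["tool_pos"],s["opening"],s["grip_force"]); lane(.031,(.1,.045))
E
```

```text
[0.40716175 0.38672152 0.10567659] 0.029653903537388705 34.99946415424347
[0.2287, 0.3421, 0.0057, -0.1746]
[0.2287, 0.3421, 0.0607, -0.1746]
```

Emit:
step_arm --pt "0.6 0.033 0.049 0 -0.06" --pt "0.6 0.066 0.098 0 -0.12" --pt "0.6 0.098 0.147 0 -0.175" --pt "0.6 0.131 0.196 0 -0.175" --pt "0.6 0.164 0.245 0 -0.175" --pt "0.6 0.197 0.294 0 -0.175" --pt "0.6 0.2287 0.342 0 -0.175" --pt "0.6 0.2287 0.342 0.03 -0.175" --pt "0.6 0.2287 0.342 0.06 -0.175" --pt "0.6 0.2287 0.342 0.06 -0.175" --pt "0.6 0.2287 0.342 0.06 -0.175"

```text
time: 17.02
tool_pos: [0.5503, 0.0004, 0.0429]
tool_rot: [3.142, 0.0, -0.055]
contact_force: [0.6, -0.2, -1.8]
opening: 0.0295
grip_force: 35.0
```

```bash
python3 - <<'E'
from h import *
s=observe(); print(s["tool_pos"],s["tool_rot"],s["opening"]); lane(.031,(.0105,))
E
```

```text
[5.50332312e-01 4.33538789e-04 4.28599946e-02] [ 3.14156495e+00  5.69220952e-05 -5.49191812e-02] 0.029480291616769346
[0.0014, -0.0011, 0.0324, 0.0006]
```

Emit:
step_arm --pt "0.6 0.0015 -0.001 0.016 0" --pt "0.6 0.0015 -0.001 0.03 0" --pt "0.6 0.0015 -0.001 0.0325 0" --pt "0.6 0.0015 -0.001 0.0325 0" --pt "0.04 0.0015 -0.001 0.0325 0" --pt "0.04 0.0015 -0.001 0.0325 0" --pt "0.04 0.0015 -0.001 0.0325 0" --pt "0.04 0.0015 -0.001 -0.01 0" --pt "0.04 0.0015 -0.001 -0.045 0" --pt "1 -0.03 -0.001 -0.045 0" --pt "1 -0.074 -0.001 -0.045 0" --pt "1 -0.074 -0.001 -0.045 0" --pt "1 -0.074 -0.001 -0.01 0" --pt "1 -0.074 -0.001 0.031 0" --pt "1 -0.074 -0.001 0.031 0"

```text
time: 18.9
tool_pos: [0.4752, 0.0055, 0.0097]
tool_rot: [-3.141, 0.005, -0.055]
contact_force: [-0.3, 0.5, -0.1]
opening: 0.0005
grip_force: 0.0
```

Emit:
step_arm --pt "1 0.01 0 0 0" --pt "1 0.02 0 0 0" --pt "1 0.03 0 0 0" --pt "1 0.04 0 0 0" --pt "1 0.05 0 0 0" --pt "1 0.06 0 0 0" --pt "1 0.068 0 0 0" --pt "1 0.076 0 0 0" --pt "1 0.083 0 0 0" --pt "1 0.088 0 0 0" --pt "1 0.088 0 0 0"

```text
time: 20.27
tool_pos: [0.5648, 0.0004, 0.0117]
tool_rot: [3.141, -0.001, -0.055]
contact_force: [-0.5, 0.0, -0.7]
opening: 0.0003
grip_force: 0.0
```

```bash
python3 - <<'E'
from h import *
s=observe(); print(w2L(s["tool_pos"][:2]),s["contact_force"])
E
```

```text
[-0.05201506  0.03071062] [-0.4735015   0.04030587 -0.67513031]
```

Emit:
step_arm --pt "1 0.002 0 0 0" --pt "1 0.004 0 0 0" --pt "1 0.0055 0 0 0" --pt "1 0.006 0 0 0" --pt "1 0.006 0 0 0"

```text
time: 20.9
tool_pos: [0.5684, 0.0003, 0.0115]
tool_rot: [3.142, 0.004, -0.055]
contact_force: [-5.9, -0.5, 3.9]
opening: 0.0003
grip_force: 3.3
```

```bash
python3 - <<'E'
from h import *
s=observe(); print(w2L(s["tool_pos"][:2]),s["contact_force"])
E
```

```text
[-0.04839348  0.03074571] [-5.89821693 -0.51616761  3.87022838]
```

Same stall point as rack 1, so this one is home. I'll retreat and look again.

Emit:
step_arm --pt "1 -0.01 0 0 0" --pt "1 -0.04 0 0 0" --pt "-1 -0.07 0 -0.04 0" --pt "-1 -0.1 0.03 -0.1 0" --pt "-1 -0.13 0.09 -0.1 0" --pt "-1 -0.15 0.14 -0.1 0" --pt "-1 -0.15 0.14 -0.1 0"

```text
time: 21.78
tool_pos: [0.4115, -0.1345, 0.1123]
tool_rot: [3.14, -0.002, -0.061]
contact_force: [-0.2, 0.7, -0.0]
opening: 0.0457
grip_force: 0.0
```

```bash
python3 - <<'E'
from h import *
s=observe(); print(s["tool_pos"])
c=read_camera("top"); racks(c); tail(c,.093);tail(c,.031)
c=read_camera("side"); tail(c,.093);tail(c,.031)
print(go(.55,.39,.1,np.radians(-14.3)))
E
```

```text
[ 0.41145917 -0.13454701  0.11232498]
rack 261 [550.  389.9  99.1  31.4 -14.5] zmax [0.054 0.054 0.056]
rack 257 [554.  272.3  98.8  30.3  -1.9] zmax [0.064 0.067 0.067]
tail [-0.0396  0.0697] [-0.0024  0.1163] 98
tail [-0.0403  0.0076] [-0.0028  0.0537] 101
tail [-0.0392  0.0798] [-0.0005  0.1151] 72
tail [-0.0384  0.0177] [-0.0004  0.0499] 62
[0.1071, -0.5289, 0.0119, 0.1919]
```

Emit:
step_arm --pt "-1 0.012 -0.06 0 0.06" --pt "-1 0.024 -0.12 0 0.12" --pt "-1 0.036 -0.18 0 0.19" --pt "-1 0.048 -0.24 0 0.19" --pt "-1 0.06 -0.3 0 0.19" --pt "-1 0.072 -0.36 0 0.19" --pt "-1 0.084 -0.42 0 0.19" --pt "-1 0.097 -0.48 0 0.19" --pt "-1 0.107 -0.529 0 0.19" --pt "-1 0.107 -0.529 0 0.19" --pt "-1 0.107 -0.529 0 0.19" --pt "-1 0.107 -0.529 0 0.19"

```text
time: 23.38
tool_pos: [0.5482, 0.3905, 0.1116]
tool_rot: [3.141, 0.0, -0.245]
contact_force: [-0.1, -0.2, -0.9]
opening: 0.0917
grip_force: 0.0
```

```bash
python3 - <<'E'
from h import *
print(observe()["tool_pos"]);print(go(.55,.39,.0085,np.radians(-14.3)))
E
```

```text
[0.54820649 0.39053785 0.11164997]
[0.0019, 0.0001, 0.1031, 0.0043]
```

Emit:
step_arm --pt "-1 0.002 0 0.05 0" --pt "-1 0.002 0 0.09 0" --pt "-1 0.002 0 0.103 0" --pt "-1 0.002 0 0.103 0" --pt "0.6 0.002 0 0.103 0" --pt "0.6 0.002 0 0.103 0" --pt "0.6 0.002 0 0.103 0" --pt "0.6 0.002 0 0.103 0" --pt "0.6 0.002 0 0.103 0" --pt "0.6 0.002 0 0.103 0" --pt "0.6 0.002 0 0.103 0" --pt "0.6 0.002 0 0.103 0" --pt "0.6 0.002 0 0.05 0" --pt "0.6 0.002 0 0.01 0" --pt "0.6 0.002 0 0.01 0"

```text
time: 25.25
tool_pos: [0.5526, 0.3917, 0.1056]
tool_rot: [-3.136, -0.006, -0.245]
contact_force: [0.8, 0.1, -1.6]
opening: 0.0298
grip_force: 35.0
```

```bash
python3 - <<'E'
from h import *
s=observe(); print(s["tool_pos"],s["opening"],s["grip_force"]); lane(-.031,(.1,.045))
E
```

```text
[0.55256766 0.39168329 0.1055795 ] 0.029757296609157477 34.99944806098938
[0.1056, 0.4396, 0.0056, -0.1896]
[0.1056, 0.4396, 0.0606, -0.1896]
```

Emit:
step_arm --pt "0.6 0.014 0.058 0 -0.06" --pt "0.6 0.028 0.116 0 -0.12" --pt "0.6 0.042 0.175 0 -0.19" --pt "0.6 0.056 0.233 0 -0.19" --pt "0.6 0.07 0.291 0 -0.19" --pt "0.6 0.084 0.35 0 -0.19" --pt "0.6 0.098 0.407 0 -0.19" --pt "0.6 0.1056 0.4396 0 -0.19" --pt "0.6 0.1056 0.4396 0 -0.19" --pt "0.6 0.1056 0.4396 0.03 -0.19" --pt "0.6 0.1056 0.4396 0.06 -0.19" --pt "0.6 0.1056 0.4396 0.06 -0.19" --pt "0.6 0.1056 0.4396 0.06 -0.19"

```text
time: 26.88
tool_pos: [0.5467, -0.061, 0.0421]
tool_rot: [-3.142, -0.0, -0.054]
contact_force: [0.7, -0.1, -1.9]
opening: 0.0295
grip_force: 35.0
```

```bash
python3 - <<'E'
from h import *
s=observe(); print(s["tool_pos"],s["tool_rot"],s["opening"]); lane(-.031,(.0105,))
E
```

```text
[ 0.54674561 -0.06098749  0.04213406] [-3.14158522e+00 -3.19792059e-04 -5.44093299e-02] 0.029451082048950968
[0.0016, -0.0006, 0.0316, 0.0011]
```

Emit:
step_arm --pt "0.6 0.0015 -0.0005 0.016 0" --pt "0.6 0.0015 -0.0005 0.03 0" --pt "0.6 0.0015 -0.0005 0.0315 0" --pt "0.6 0.0015 -0.0005 0.0315 0" --pt "0.04 0.0015 -0.0005 0.0315 0" --pt "0.04 0.0015 -0.0005 0.0315 0" --pt "0.04 0.0015 -0.0005 0.0315 0" --pt "0.04 0.0015 -0.0005 -0.01 0" --pt "0.04 0.0015 -0.0005 -0.045 0" --pt "1 -0.03 -0.0005 -0.045 0" --pt "1 -0.074 -0.0005 -0.045 0" --pt "1 -0.074 -0.0005 -0.045 0" --pt "1 -0.074 -0.0005 -0.01 0" --pt "1 -0.074 -0.0005 0.03 0" --pt "1 -0.074 -0.0005 0.03 0"

```text
time: 28.75
tool_pos: [0.4715, -0.0567, 0.0099]
tool_rot: [-3.141, 0.005, -0.055]
contact_force: [0.4, -0.5, 0.3]
opening: 0.0006
grip_force: 0.0
```

Emit:
step_arm --pt "1 0.01 0 0 0" --pt "1 0.02 0 0 0" --pt "1 0.03 0 0 0" --pt "1 0.04 0 0 0" --pt "1 0.05 0 0 0" --pt "1 0.06 0 0 0" --pt "1 0.068 0 0 0" --pt "1 0.076 0 0 0" --pt "1 0.083 0 0 0" --pt "1 0.088 0 0 0" --pt "1 0.088 0 0 0"

```text
time: 30.12
tool_pos: [0.5609, -0.062, 0.0117]
tool_rot: [3.141, -0.001, -0.055]
contact_force: [-0.7, -0.4, -1.0]
opening: 0.0007
grip_force: 0.0
```

Emit:
step_arm --pt "1 0.002 0 0 0" --pt "1 0.004 0 0 0" --pt "1 0.0055 0 0 0" --pt "1 0.006 0 0 0" --pt "1 0.006 0 0 0"

```text
time: 30.75
tool_pos: [0.565, -0.0621, 0.0116]
tool_rot: [-3.141, 0.003, -0.055]
contact_force: [-5.6, -0.6, 3.8]
opening: 0.0006
grip_force: 2.7
```

```bash
python3 - <<'E'
from h import *
s=observe(); print(w2L(s["tool_pos"][:2]),s["contact_force"])
E
```

```text
[-0.04829302 -0.03175469] [-5.5944066  -0.57177311  3.80569764]
```

Home as well. I'll retreat and look.

Emit:
step_arm --pt "1 -0.01 0 0 0" --pt "1 -0.04 0 0 0" --pt "-1 -0.07 0 -0.04 0" --pt "-1 -0.1 0.02 -0.1 0" --pt "-1 -0.13 0.05 -0.1 0" --pt "-1 -0.15 0.08 -0.1 0" --pt "-1 -0.15 0.08 -0.1 0"

```text
time: 31.62
tool_pos: [0.4112, -0.1351, 0.1122]
tool_rot: [3.141, -0.001, -0.058]
contact_force: [-0.1, 0.5, 0.3]
opening: 0.0459
grip_force: 0.0
```

```bash
python3 - <<'E'
from h import *
s=observe(); print(s["tool_pos"])
c=read_camera("top"); racks(c)
for y in(.093,.031,-.031): tail(c,y)
c=read_camera("side")
for y in(.093,.031,-.031): tail(c,y)
print(go(.554,.2724,.1,np.radians(-2)))
E
```

```text
[ 0.41116763 -0.13513622  0.11219211]
rack 257 [554.1 272.6  99.1  30.5  -2. ] zmax [0.063 0.063 0.066]
tail [-0.0398  0.0692] [-0.0023  0.1165] 94
tail [-0.0409  0.0072] [-0.0027  0.0532] 102
tail [-0.0405 -0.0533] [-0.0024 -0.0072] 106
tail [-0.0396  0.0774] [-0.0006  0.117 ] 71
tail [-0.0395  0.0196] [-0.0005  0.0524] 67
tail [-0.0399 -0.0433] [-0.0009 -0.0131] 54
[0.1186, -0.4137, 0.0119, -0.0215]
```

Emit:
step_arm --pt "-1 0.017 -0.06 0 -0.02" --pt "-1 0.034 -0.12 0 -0.02" --pt "-1 0.052 -0.18 0 -0.02" --pt "-1 0.069 -0.24 0 -0.02" --pt "-1 0.086 -0.3 0 -0.02" --pt "-1 0.103 -0.36 0 -0.02" --pt "-1 0.1186 -0.4137 0 -0.02" --pt "-1 0.1186 -0.4137 0 -0.02" --pt "-1 0.1186 -0.4137 0 -0.02" --pt "-1 0.1186 -0.4137 0 -0.02"

```text
time: 32.98
tool_pos: [0.5531, 0.2719, 0.1116]
tool_rot: [3.141, 0.001, -0.036]
contact_force: [-0.3, -0.1, -0.2]
opening: 0.0918
grip_force: 0.0
```

```bash
python3 - <<'E'
from h import *
print(observe()["tool_pos"]);print(go(.554,.2724,.0085,np.radians(-2)))
E
```

```text
[0.55310589 0.27187821 0.11157903]
[0.0009, -0.0006, 0.1031, -0.0011]
```

Emit:
step_arm --pt "-1 0.001 -0.0005 0.05 0" --pt "-1 0.001 -0.0005 0.09 0" --pt "-1 0.001 -0.0005 0.103 0" --pt "-1 0.001 -0.0005 0.103 0" --pt "0.6 0.001 -0.0005 0.103 0" --pt "0.6 0.001 -0.0005 0.103 0" --pt "0.6 0.001 -0.0005 0.103 0" --pt "0.6 0.001 -0.0005 0.103 0" --pt "0.6 0.001 -0.0005 0.103 0" --pt "0.6 0.001 -0.0005 0.103 0" --pt "0.6 0.001 -0.0005 0.103 0" --pt "0.6 0.001 -0.0005 0.103 0" --pt "0.6 0.001 -0.0005 0.05 0" --pt "0.6 0.001 -0.0005 0.01 0" --pt "0.6 0.001 -0.0005 0.01 0"

```text
time: 34.85
tool_pos: [0.5563, 0.274, 0.1048]
tool_rot: [-3.139, -0.006, -0.035]
contact_force: [0.9, -0.3, -3.3]
opening: 0.0297
grip_force: 35.0
```

```bash
python3 - <<'E'
from h import *
s=observe(); print(s["tool_pos"],s["opening"],s["grip_force"]); lane(-.093,(.1,.045))
E
```

```text
[0.55630252 0.27401868 0.10482988] 0.029712536475469207 34.99911367893219
[0.0026, 0.3965, 0.0048, 0.0203]
[0.0026, 0.3965, 0.0598, 0.0203]
```

Emit:
step_arm --pt "0.6 0 0.06 0 0.02" --pt "0.6 0.001 0.12 0 0.02" --pt "0.6 0.001 0.18 0 0.02" --pt "0.6 0.002 0.24 0 0.02" --pt "0.6 0.002 0.3 0 0.02" --pt "0.6 0.0025 0.36 0 0.02" --pt "0.6 0.0025 0.3965 0 0.02" --pt "0.6 0.0025 0.3965 0 0.02" --pt "0.6 0.0025 0.3965 0.03 0.02" --pt "0.6 0.0025 0.3965 0.06 0.02" --pt "0.6 0.0025 0.3965 0.06 0.02" --pt "0.6 0.0025 0.3965 0.06 0.02"

```text
time: 36.35
tool_pos: [0.5433, -0.1226, 0.042]
tool_rot: [-3.142, -0.0, -0.054]
contact_force: [0.0, -0.0, -2.3]
opening: 0.0295
grip_force: 35.0
```

```bash
python3 - <<'E'
from h import *
s=observe(); print(s["tool_pos"],s["tool_rot"],s["opening"]); lane(-.093,(.0105,))
E
```

```text
[ 0.54332041 -0.12255755  0.04199372] [-3.14154962e+00 -7.31406974e-05 -5.43700660e-02] 0.02953913248947967
[0.0016, -0.0003, 0.0315, 0.0011]
```

Emit:
step_arm --pt "0.6 0.0015 -0.0003 0.016 0" --pt "0.6 0.0015 -0.0003 0.03 0" --pt "0.6 0.0015 -0.0003 0.0315 0" --pt "0.6 0.0015 -0.0003 0.0315 0" --pt "0.04 0.0015 -0.0003 0.0315 0" --pt "0.04 0.0015 -0.0003 0.0315 0" --pt "0.04 0.0015 -0.0003 0.0315 0" --pt "0.04 0.0015 -0.0003 -0.01 0" --pt "0.04 0.0015 -0.0003 -0.045 0" --pt "1 -0.03 -0.0003 -0.045 0" --pt "1 -0.074 -0.0003 -0.045 0" --pt "1 -0.074 -0.0003 -0.045 0" --pt "1 -0.074 -0.0003 -0.01 0" --pt "1 -0.074 -0.0003 0.03 0" --pt "1 -0.074 -0.0003 0.03 0"

```text
time: 38.22
tool_pos: [0.4682, -0.1183, 0.0099]
tool_rot: [-3.14, 0.004, -0.055]
contact_force: [0.3, 1.0, 0.5]
opening: 0.0007
grip_force: 0.0
```

Emit:
step_arm --pt "1 0.01 0 0 0" --pt "1 0.02 0 0 0" --pt "1 0.03 0 0 0" --pt "1 0.038 0 0 0" --pt "1 0.042 0 0 0" --pt "1 0.044 0 0 0" --pt "1 0.044 0 0 0"

```text
time: 39.1
tool_pos: [0.5133, -0.1213, 0.0117]
tool_rot: [3.141, -0.0, -0.055]
contact_force: [0.1, -0.2, -0.4]
opening: 0.0004
grip_force: 0.0
```

Emit:
step_arm --pt "1 0.002 0 0 0" --pt "1 0.004 0 0 0" --pt "1 0.005 0 0 0" --pt "1 0.005 0 0 0"

```text
time: 39.6
tool_pos: [0.5171, -0.1214, 0.0116]
tool_rot: [-3.141, 0.002, -0.055]
contact_force: [-4.8, -1.0, 3.7]
opening: -0.0
grip_force: 2.4
```

```bash
python3 - <<'E'
from h import *
s=observe(); print(w2L(s["tool_pos"][:2]),s["contact_force"])
E
```

```text
[-0.09280095 -0.09362633] [-4.83583545 -1.04187663  3.67087952]
```

It stalls at loader x −93, the catch position. I'll regrip it, draw it back and lift it.

Emit:
step_arm --pt "1 -0.015 0 0 0" --pt "1 -0.015 0 -0.04 0" --pt "0.04 -0.015 0 -0.065 0" --pt "0.04 0.02 0 -0.065 0" --pt "0.04 0.038 0 -0.065 0" --pt "0.04 0.038 0 -0.065 0" --pt "0.04 0.038 0 -0.03 0" --pt "0.04 0.038 0 -0.005 0" --pt "0.04 0.038 0 0.0 0" --pt "0.04 0.038 0 0.0 0" --pt "0.6 0.038 0 0.0 0" --pt "0.6 0.038 0 0 0" --pt "0.6 0.038 0 0 0" --pt "0.6 0.038 0 0 0" --pt "0.6 0.038 0 0 0" --grip_force 50

```text
time: 41.48
tool_pos: [0.5565, -0.1237, 0.0127]
tool_rot: [3.141, -0.002, -0.055]
contact_force: [-1.4, 0.9, 6.6]
opening: 0.0299
grip_force: 50.0
```

Emit:
step_arm --pt "0.6 -0.01 0 0 0" --pt "0.6 -0.025 0 0 0" --pt "0.6 -0.045 0 0 0" --pt "0.6 -0.045 0 -0.03 0" --pt "0.6 -0.045 0 -0.07 0" --pt "0.6 -0.045 0 -0.09 0" --pt "0.6 -0.045 0 -0.09 0"

```text
time: 42.35
tool_pos: [0.5109, -0.1212, 0.1025]
tool_rot: [3.141, -0.001, -0.055]
contact_force: [0.5, 0.7, -3.7]
opening: 0.0294
grip_force: 50.0
```

```bash
python3 - <<'E'
from h import *
s=observe(); print(s["tool_pos"],s["opening"],s["grip_force"],s["contact_force"],s["torque"])
# tray centre .6074,-.3006 yaw .9deg; tool grips 20 mm behind block centre
for z in(.1,.045,.0115): print(go(.587,-.301,z,.016))
E
```

```text
[ 0.51094959 -0.12122562  0.10246407] 0.029406321653828005 49.982516169548035 [ 0.54596555  0.65338985 -3.68800394] [0.01838691 0.03820998 0.03321367]
[0.0859, 0.1753, 0.0025, -0.0712]
[0.0859, 0.1753, 0.0575, -0.0712]
[0.0859, 0.1753, 0.091, -0.0712]
```

Emit:
step_arm --pt "0.6 0.025 0.05 0 -0.03" --pt "0.6 0.05 0.1 0 -0.07" --pt "0.6 0.075 0.15 0 -0.071" --pt "0.6 0.086 0.175 0 -0.071" --pt "0.6 0.086 0.175 0 -0.071" --pt "0.6 0.086 0.175 0.03 -0.071" --pt "0.6 0.086 0.175 0.06 -0.071" --pt "0.6 0.086 0.175 0.08 -0.071" --pt "0.6 0.086 0.175 0.087 -0.071" --pt "0.6 0.086 0.175 0.088 -0.071" --pt "0.6 0.086 0.175 0.088 -0.071"

```text
time: 43.72
tool_pos: [0.5873, -0.3002, 0.0138]
tool_rot: [3.142, -0.0, 0.016]
contact_force: [-0.3, -1.8, -2.8]
opening: 0.0294
grip_force: 50.0
```

```bash
python3 - <<'E'
from h import *
s=observe(); print(s["tool_pos"],s["tool_rot"],s["contact_force"])
E
```

```text
[ 0.58732112 -0.30019298  0.01381161] [ 3.14151597e+00 -1.11558203e-04  1.61626606e-02] [-0.31549805 -1.78086046 -2.81731815]
```

Still about 1 mm above the tray floor. I'll lower it, release, and move up and back.

Emit:
step_arm --pt "0.6 0 0 0.001 0" --pt "0.6 0 0 0.001 0" --pt "0.04 0 0 0.001 0" --pt "0.04 0 0 0.001 0" --pt "0.04 0 0 0.001 0" --pt "0.04 0 0 -0.04 0" --pt "0.04 0 0 -0.1 0" --pt "1 0 0 -0.16 0" --pt "1 -0.06 0 -0.18 0" --pt "1 -0.12 0 -0.18 0" --pt "1 -0.18 0 -0.18 0" --pt "1 -0.22 0 -0.18 0" --pt "1 -0.23 0 -0.18 0" --pt "1 -0.23 0 -0.18 0"

```text
time: 45.48
tool_pos: [0.3576, -0.3046, 0.1942]
tool_rot: [3.141, -0.001, 0.015]
contact_force: [0.1, -0.4, 0.3]
opening: 0.0005
grip_force: 0.0
```

```bash
python3 - <<'E'
from h import *
s=observe(); print(s["tool_pos"])
c=read_camera("top"); racks(c); P=cloud(c)
for y in(.093,.031,-.031): tail(c,y)
k=(P[...,0]>.53)&(P[...,0]<.69)&(P[...,1]>-.36)&(P[...,1]<-.24)&(P[...,2]>.02)&(P[...,2]<.1)
Q=P[k]; print("tray rack",rect(Q[Q[:,2]<.033][:,:2]),Q[:,2].max()); ball(c)
cv2.imwrite("pics/e1.png",cv2.resize(c["img"][140:290,140:440,::-1],None,fx=2.6,fy=2.6))
iso=np.array([.4487,-.3109]);d=np.array([np.cos(.117),np.sin(.117)])
for x,z in((-.075,.2),(-.075,.086),(-.002,.086)): print(go(*(iso+x*d),z,.117))
E
```

```text
[ 0.35760832 -0.3046493   0.19421592]
tail [-0.0401  0.0692] [-0.0022  0.116 ] 102
tail [-0.0408  0.011 ] [-0.0032  0.0511] 94
tail [-0.0401 -0.0549] [-0.0029 -0.0073] 102
tray rack [ 6.171e+02 -2.998e+02  1.458e+02  1.190e+02 -1.000e-01] 0.07211552105930687
ball [ 0.4141 -0.3145  0.109 ] 22
[0.0158, 0.0153, -0.006, -0.1014]
[0.0158, 0.0153, 0.108, -0.1014]
[0.0884, 0.0079, 0.108, -0.1014]
```

View pics/e1.png

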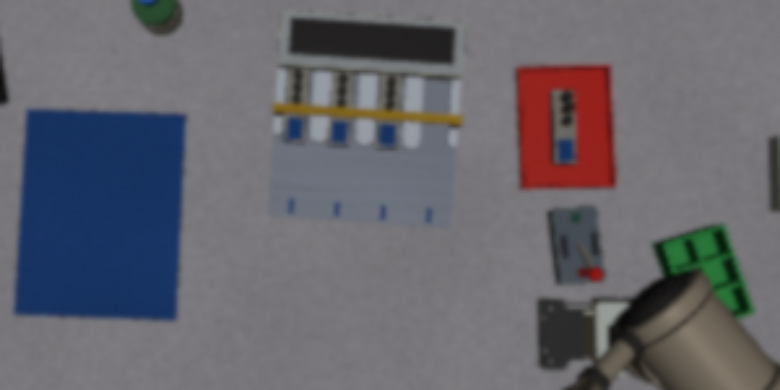

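Three racks are home (295, 340 and 388, about y 110 in the crop) and the fourth stands upright in the tray (565,125). The mat is empty. Now I flip the toggle back to ON.

Emit:
step_arm --pt "1 0.016 0.015 0 -0.1" --pt "1 0.016 0.015 0 -0.1" --pt "1 0.016 0.015 0.05 -0.1" --pt "1 0.016 0.015 0.108 -0.1" --pt "1 0.016 0.015 0.108 -0.1" --pt "1 0.034 0.013 0.108 -0.1" --pt "1 0.052 0.0115 0.108 -0.1" --pt "1 0.07 0.01 0.108 -0.1" --pt "1 0.088 0.008 0.108 -0.1" --pt "1 0.088 0.008 0.108 -0.1" --pt "1 0.055 0.011 0.1 -0.1" --pt "1 0.03 0.013 0.05 -0.1" --pt "1 0.01 0.013 0 -0.1" --pt "1 0.0 0.013 -0.02 -0.1" --pt "1 0.0 0.013 -0.02 -0.1"

```text
time: 47.4
tool_pos: [0.3575, -0.3179, 0.2155]
tool_rot: [3.138, -0.002, 0.115]
contact_force: [-0.0, 0.3, 0.4]
opening: 0.0004
grip_force: 0.0
```

```bash
python3 - <<'E'
from h import *
c=read_camera("top"); racks(c); ball(c)
for y in(.093,.031,-.031,-.093): tail(c,y)
cv2.imwrite("pics/e2.png",cv2.resize(c["img"][130:290,100:440,::-1],None,fx=2.3,fy=2.3))
E
```

```text
ball [ 0.4851 -0.3069  0.1094] 21
tail [-0.0398  0.0699] [-0.0024  0.1165] 97
tail [-0.041   0.0075] [-0.0024  0.0532] 99
tail [-0.0404 -0.0548] [-0.0023 -0.0073] 105
tail [-0.0235 -0.1154] [-0.0033 -0.07  ] 7
```

View pics/e2.png

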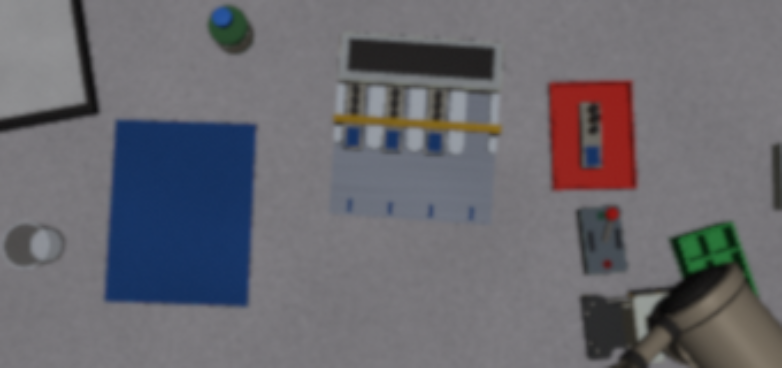

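The ball is back at the ON end (612,214). The three home racks, the tray rack and the bystanders have not moved, so I'm handing in.

```bash
python3 -c "
from cell import *
print(hand_in())"
```

```text
the job is handed in; nothing more can be done
None
```

The job is done and handed in at about 47 s: three racks are fully home in their lanes, the one that caught on the bar is upright in the red tray, the toggle went OFF first and is back ON, and the bottle, tip box and beaker were not touched.

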